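# Set the gap gauge by its thumbwheel and record it

## Task

On the aluminium gap gauge, roll the knurled thumbwheel under a fingertip until the sliding jaw has closed the gap so far that its yellow pointer stands in line with the red gauge mark, and take the finger off the wheel. Then press the green button on the readout fully down and let it go, leaving the jaw at the mark. Move the jaw only by its wheel, press the wheel gently, lift nothing, and leave the brass bushing in the gap and everything else on the table where they are.

Things in the scene. Friction and masses are not known exactly. Their poses are not given: they have to be found in the camera images.
- gauge: Gap gauge: fixed aluminium bed 120 (x) x 280 (y) x 20 mm, origin under its centre, z up, flat on the table; place and yaw vary. The jaw slides along its y. A dark steel anvil (60 mm high over the table) stands at the -y end, its face at y = -85 mm; a blue gearbox (70 x 70 mm, top 56 mm over the table) with the wheel at x = 0, y = +100 mm.
- wheel: Knurled steel thumbwheel, 60 mm diameter, 24 mm wide (orange every tenth rib), axis level along the gauge's x, origin at its centre. Half sunk in the gearbox between two blue cheeks (inner faces 18 mm from the wheel's middle plane, tops 76 mm over the table). Its rim takes about 1.5 N to turn, friction with a finger about 0.6; it stays where it is left.
- wheel_top (a point): Top of the wheel at rest, 96 mm over the table (fixed point). Gearbox, wheel and jaw float on a spring: pressing down takes 3 N to start and 1 N more per mm, to a stop at 7 mm. Drawing its top towards the gauge's -y closes the gap, towards +y opens it (to correct an overshoot). The jaw moves the same way, 0.267 mm per mm of rim travel, so several strokes of 30 to 40 mm are needed.
- jaw: The sliding jaw, dark steel block 60 (x) x 20 (y) x 30 mm that floats 8 mm over the bed, its top 58 mm over the table; origin 20 mm over the table, at the middle of the block in y, axes parallel to the gauge's; at the start it is 30 to 18 mm to the +y side of the gauge's origin. Driven only by the wheel; must not be pushed itself.
- pointer_tip (a point): End of the jaw's yellow pointer (6 mm wide in y, lying along x, 35 mm long), on its centre line, 36 mm over the table and 37 mm towards +x of the gauge's middle line. The pointer is in line with the mark when it has the same y, in the frame of the gauge or of the mark, as the mark's origin.
- mark: The red gauge mark: a small fixed rider on the +x rail of the bed, with a red blade 6 mm wide in y and 16 mm high over the bed that faces the pointer; origin under the blade on its centre line, axes parallel to the gauge's. Its place along y varies from run to run. It stands 16 to 50 mm from the pointer, towards the anvil.
- bushing: Loose brass bushing, 36 mm outside diameter, 22 mm high, standing on the bed in the gap against the anvil's side, clear of the jaw at the mark; origin under its centre. Must stay where it is.
- readout: White readout console, fixed, 100 (x) x 120 (y) x 30 mm high with a 55 mm high screen along its +x edge; origin under its centre. The button is on its top. The screen's face is 28 mm towards +x of the console's origin, 53 mm from the button's axis.
- record_top (a point): Centre of the top face of the round green button, 26 mm diameter, about 48 mm over the table, which is pressed straight down.
- record (a joint): Travel of the green button in m: 0 released, 0.006 fully down. It takes about 1.5 N to start and 5 N to push fully down, and it springs back.
- bottle: Loose orange bottle, 56 mm diameter, 130 mm high, bystander.
- canister: Loose white cylinder, 72 mm diameter, 110 mm high, bystander.
- gauge_block: Loose steel gauge block 35 x 12 x 30 mm high, bystander.
- ring_master: Loose brass cylinder, 40 mm diameter, 25 mm high, bystander.
- driver: Loose screwdriver with a yellow handle, lying flat, bystander.
- cup: Loose blue mug, 70 mm diameter, 85 mm high, bystander.
There are look-alikes about, which are no part of the job. What is shaped like the readout but brown, pink or purple is not meant.

How it is judged:
On the way, in this order (a step that is already met when the one before it is completed fails the run):
1. the pointer rests in line with the red mark and nothing touches the wheel (y of pointer_tip in the frame of mark between -0.0025 and 0.0025 m and contact force between each of the fingers, the arm and wheel below 0.3 N), for 0.3 s.
2. the green button is pressed fully down (value of joint record above 0.0045 m), for 0.05 s.
At the end, for the whole second after the job is handed in: The pointer is within 2.5 mm of the red mark along the slide, the jaw at rest, the wheel untouched and the green button sprung back up (all of step 1 and value of joint record below 0.0015 m and linear speed of jaw below 0.005 m/s).
It fails at once if the jaw was pushed directly instead of by its wheel (contact force between any of the fingers, the arm and jaw above 1 N).
It fails at once if the wheel was pressed with more than 25 N (contact force between any of the fingers, the arm and wheel above 25 N).
It fails at once if the button was pressed before the pointer stood at the mark (value of joint record above 0.003 m and not (y of pointer_tip in the frame of mark between -0.0025 and 0.0025 m)).
It fails at once if the bushing in the gap was shifted or lifted (distance of bushing from where it was at the start of the episode above 0.01 m).
It fails at once if something else on the table was shifted or lifted (distance of any of bottle, canister, gauge_block, ring_master, driver, cup from where it was at the start of the episode above 0.02 m).
It also fails if it takes over 61 s, if anything falls off the work surface, if the arm or the gripper's body presses on something with over 40 N, if the wrist force passes 120 N, or if a joint passes its speed limit or range.

## Robot

A 6-joint arm with a two-finger parallel gripper is mounted at the origin on the work surface. World frame = base frame: x ahead of the robot, y to its left, z up, the work surface at z = 0. Lengths are in m, angles in rad, forces in N, time in s.
With the tool pointing down it reaches from about 0.25 to 0.725 m from the base axis. Payload 9.7 kg.
Tool frame: the origin (TCP) lies at the very end of the fingers, on their centre line; the grasp point (between the pads) lies 19 mm behind it; z points along the fingers, y is the direction in which the jaws open and shut (so a half turn about z gives the same grasp; the last joint's range is limited). The gripper opens to 85 mm and grips with 20 to 120 N. Pads are 22 mm wide; open, the fingers measure 114 mm over their backs; the gripper's body (76 mm by 85 mm) begins 54 mm behind the grasp point. The pads swing forward as they close: fully open they stand 13 mm farther back than shut.
Start: joints at [1.344, 0.087, 0.176, 1.66, 0, 1.571], TCP at [0.124, 0.536, 0.231] pointing down, gripper open.
Joint ranges: [-3.13, 3.13], [-0.85, 1.81], [-1.15, 1.24], [-2.2, 2.28], [-1.44, 1.52], [-3.14, 3.14]. Speed limits (rad/s): [2.22, 2.22, 2.57, 3.14, 3.14, 3.14].

## Interface

Orientations are given as [roll, pitch, yaw] about the fixed x, y, z axes, in that order (R = Rz(yaw) Ry(pitch) Rx(roll)).
In Python, from cell import r gives the robot as it stands.
- The arm moves only by the tool arm_command, never from a script. Its argument "deltas" is a list of rows, each an object with "offset": the shift along the tool's x, y, z in mm, a list of three; "delta_rot": the turn, a rotation vector about the tool's x, y, z in degrees, a list of three. In form: [{"offset": [dx, dy, dz], "delta_rot": [wx, wy, wz]}, ...]. A call has 1 to 10 rows; each row shifts and turns the commanded pose from where the row before left it, along the tool's axes as they then stand; what a row does not reach is not made up. A row lasts 1/12 s, in which the tool goes at most 41.7 mm and 7.16 degrees, less where a joint would pass 70% of its speed; a pose out of reach is approached as far as the arm can. A call with a gripper value outside its range is refused whole. "fingers" is the opening, from -1 (shut) to 1 (fully open), set as the call begins (left out, the last holds). The fingers move at their own pace and stop on an object; "force" is the grip in N (left out, the last holds). Time passes only in rows, so rows that do not move let the fingers close. It gives the time, the measured TCP pose, the force and the opening at its end, in the units of the state.
- r.observe(): the state, without advancing time (a new reading comes with each control period).
- r.grab_frame(name): name is "scene" or "side" or "wrist"; returns the picture (480x640x3 uint8, red, green, blue); there is no depth.
- r.camera_info(name): a dict with "vfov" (degrees; the focal length in pixels is half the picture's height over the tangent of half this angle, whatever the lens; pixels are square), "cx", "cy" (the principal point, pixels), "extrinsics" (4x4, takes a point from world to camera coordinates); the wrist camera has in their place "mount" (4x4, takes a point from camera to tool coordinates, whose origin is the TCP and whose axes are the flange's). Camera axes: x right, y down, z forward; pixel columns grow to the right and rows downward; lengths in m; the calibration is good to about 2 mm. A picture is of the moment at which its call begins: read the wrist's pose just before it. camera_info takes no time and is no camera call.
- r.close_job(): hands the job in, once; it reports no verdict.
The state is a dict: "time_s": time; "joint_pos": joint angles; "joint_vel": joint speeds; "effort": joint torques, N m; "eef_pos": TCP position; "eef_rot": TCP orientation; "ft_force": force on the tool from outside, world axes, zero at the start; "torque": the same for the moment, N m; "gripper_width": finger opening in m.
Only numpy, scipy, OpenCV 4.12 (cv2) and the standard library are available. Lean on these libraries where they do the work, as an engineer would, in place of code of your own. Each camera call takes 0.05 s, during which the arm holds its last target. There are 200 camera calls.

## Working session

There is one attempt and no reset: what is moved stays moved. The work goes in short steps, Python scripts to look and compute and a tool call to move; the robot and the scene stay as the last step left them, time stands still between calls to the robot, and variables do not carry over. Pictures are saved under pics/ and viewed, about 8 in all and at most 12, crops included, and the job is handed in when it is done.

Besides the shell and the picture viewer there is one more tool, called after "Call:" as name(argument=value, ...), one argument or row to a line, values as JSON. arm_command: Moves the arm, as the interface text tells. Its arguments: {"type":"object","properties":{"deltas":{"type":"array"},"fingers":{"type":"number"},"force":{"type":"number"}},"required":["deltas"]}

```bash
mkdir -p pics; ls
python3 - <<'E'
from cell import r
import cv2,numpy as np
np.set_printoptions(precision=4,suppress=True)
print(r.observe())
for n in ["scene","side","wrist"]:
    f=r.grab_frame(n); cv2.imwrite(f"pics/{n}0.png",f[:,:,::-1]); print(n,r.camera_info(n))
E
```

```text
pics
{'time_s': 0.0, 'joint_pos': array([ 1.344 ,  0.0874,  0.1751,  1.6598, -0.    ,  1.5708]), 'joint_vel': array([-0.0003, -0.001 , -0.0014,  0.0012,  0.0006, -0.0007]), 'effort': array([  0.0001, -52.0388,  46.4806,   0.0164,  -0.    ,  -0.    ]), 'eef_pos': array([0.1236, 0.5357, 0.2306]), 'eef_rot': array([-3.1402,  0.    ,  2.9148]), 'ft_force': array([-0.902 ,  0.2631, -0.6391]), 'torque': array([-0.0143,  0.0175,  0.033 ]), 'gripper_width': 0.08548857911729732}
scene {'vfov': 49.6142909176515, 'cx': 320.2120585328075, 'cy': 238.37816414555115, 'extrinsics': array([[-0.8462,  0.5328, -0.0057,  0.4518],
       [ 0.282 ,  0.4388, -0.8532, -0.0801],
       [-0.4521, -0.7236, -0.5215,  1.603 ],
       [ 0.    ,  0.    ,  0.    ,  1.    ]])}
side {'vfov': 52.50037933118041, 'cx': 316.4127000624382, 'cy': 231.90266346712386, 'extrinsics': array([[ 0.8245, -0.5658,  0.0087, -0.4503],
       [-0.2858, -0.4296, -0.8566,  0.2121],
       [ 0.4884,  0.7038, -0.5159,  0.9464],
       [ 0.    ,  0.    ,  0.    ,  1.    ]])}
wrist {'vfov': 64.95617551734277, 'cx': 315.4012639604482, 'cy': 234.95506410969674, 'mount': array([[-0.0006, -0.9629, -0.2698,  0.0689],
       [ 1.    , -0.0005, -0.0005, -0.0001],
       [ 0.0004, -0.2698,  0.9629, -0.1411],
       [ 0.    ,  0.    ,  0.    ,  1.    ]])}
```

View pics/scene0.png

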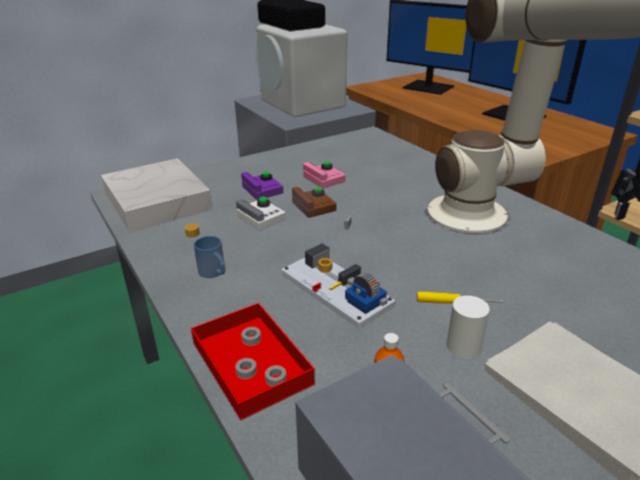

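View pics/side0.png

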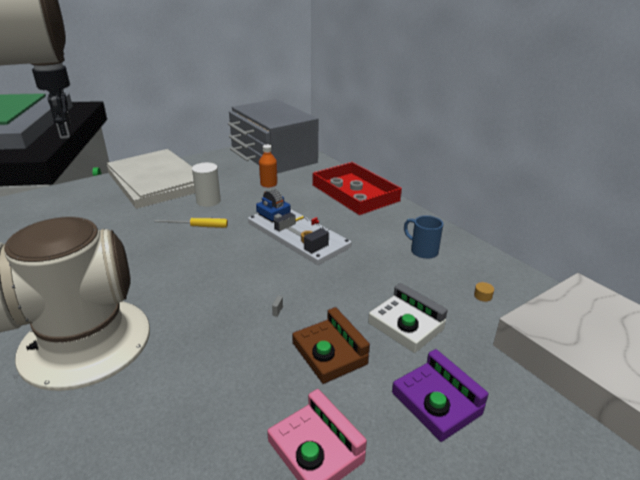

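View pics/wrist0.png

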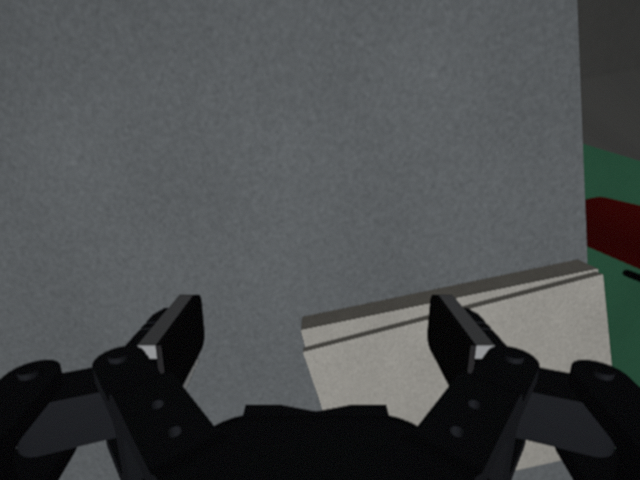

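Scene view: the gauge is at about (340,288), the white readout at (260,212), with brown (313,200), purple (262,183) and pink (323,172) look-alikes. Side view: the gauge is at (300,228) and the white readout at (408,320). Next I locate them by colour and rays.

```bash
cat > h.py <<'E'
from cell import r
import cv2,numpy as np
from scipy.spatial.transform import Rotation as Rot
np.set_printoptions(precision=4,suppress=True)
def cam(n,o=None):
    i=r.camera_info(n); f=240/np.tan(np.radians(i["vfov"])/2)
    K=np.array([[f,0,i["cx"]],[0,f,i["cy"]],[0,0,1]])
    if n=="wrist":
        T=np.eye(4);T[:3,:3]=Rot.from_euler("xyz",o["eef_rot"]).as_matrix();T[:3,3]=o["eef_pos"]
        E=np.linalg.inv(T@i["mount"])
    else: E=i["extrinsics"]
    return K,E
def ray(c,p):
    K,E=c; d=E[:3,:3].T@np.linalg.inv(K)@[p[0],p[1],1]; return -E[:3,:3].T@E[:3,3],d
def plane(c,p,z):
    o,d=ray(c,p); return o+d*(z-o[2])/d[2]
def tri(c1,p1,c2,p2):
    o1,d1=ray(c1,p1);o2,d2=ray(c2,p2)
    s=np.linalg.lstsq(np.c_[d1,-d2],o2-o1,rcond=None)[0]
    a,b=o1+d1*s[0],o2+d2*s[1]; return (a+b)/2,np.linalg.norm(a-b)
def proj(c,P):
    K,E=c; q=K@(E[:3,:3]@np.asarray(P)+E[:3,3]); return q[:2]/q[2]
def blobs(img,lo,hi,win,amin=8):
    x0,y0,x1,y1=win; m=cv2.inRange(cv2.cvtColor(img,cv2.COLOR_RGB2HSV)[y0:y1,x0:x1],lo,hi)
    n,l,s,c=cv2.connectedComponentsWithStats(m)
    return sorted([(int(s[i][4]),(c[i]+[x0,y0]).round(1),(s[i][:4]+[x0,y0,0,0])) for i in range(1,n) if s[i][4]>=amin],key=lambda t:-t[0]),m
E
python3 - <<'E'
from h import *
I={n:cv2.imread(f"pics/{n}0.png")[:,:,::-1].copy() for n in("scene","side")}
W={"scene":(270,235,405,330),"side":(240,185,360,270)}
B={"scene":(235,190,290,230),"side":(365,280,450,355)}
for n in I:
    c=cam(n)
    for nm,lo,hi,w in(("red",(0,150,80),(8,255,255),W),("red2",(172,150,80),(180,255,255),W),("yel",(22,150,100),(32,255,255),W),("blue",(100,130,50),(125,255,255),W),("brass",(12,120,60),(21,255,255),W),("green",(45,100,30),(80,255,255),B)):
        print(n,nm,blobs(I[n],lo,hi,w[n])[0][:4])
    b,m=blobs(I[n],(0,0,150),(180,50,255),W[n],50)
    k=cv2.findContours(m,cv2.RETR_EXTERNAL,cv2.CHAIN_APPROX_NONE)[0]
    h=cv2.convexHull(np.vstack(k)).reshape(-1,1,2)
    a=cv2.approxPolyDP(h,4,True).reshape(-1,2)+np.array(W[n][:2])
    for p in a: print(n,"bed",p,plane(c,p,.02),plane(c,p,0))
A={n:cv2.resize(I[n][W[n][1]:W[n][3],W[n][0]:W[n][2]],None,fx=5 if n=="scene" else 4,fy=5 if n=="scene" else 4,interpolation=cv2.INTER_CUBIC) for n in I}
cr=np.zeros((600,800,3),np.uint8)
s=cv2.resize(I["scene"][235:330,270:405],(405,285),interpolation=cv2.INTER_CUBIC);cr[:285,:405]=s
s=cv2.resize(I["side"][185:270,240:360],(390,276),interpolation=cv2.INTER_CUBIC);cr[:276,410:800]=s
s=cv2.resize(I["scene"][150:235,230:350],(400,283),interpolation=cv2.INTER_CUBIC);cr[300:583,:400]=s
s=cv2.resize(I["side"][280:360,360:460],(375,300),interpolation=cv2.INTER_CUBIC);cr[290:590,410:785]=s
cv2.imwrite("pics/crop1.png",cr[:,:,::-1])
E
```

```text
scene red [(85, array([273.5, 324.8]), array([270, 316,  12,  14])), (36, array([316.2, 286.9]), array([313, 283,   7,   8]))]
scene red2 []
scene yel [(28, array([335.4, 284.8]), array([330, 281,  11,   8]))]
scene blue [(594, array([363.3, 297.5]), array([346, 283,  40,  29]))]
scene brass [(157, array([324.5, 264.3]), array([318, 258,  14,  14]))]
scene green [(46, array([262.5, 199.7]), array([259, 197,   8,   7]))]
scene bed [394 300] [0.4813 0.2375 0.02  ] [0.464  0.2184 0.    ]
scene bed [358 322] [0.5968 0.2555 0.02  ] [0.5826 0.2369 0.    ]
scene bed [281 269] [ 0.6418 -0.0146  0.02  ] [ 0.6288 -0.0404  0.    ]
scene bed [302 258] [ 0.5716 -0.0292  0.02  ] [ 0.5567 -0.0554  0.    ]
scene bed [334 262] [0.5115 0.0314 0.02  ] [0.4951 0.0068 0.    ]
side red [(586, array([342.3, 195.3]), array([314, 185,  46,  30])), (28, array([314.5, 220.5]), array([312, 218,   7,   6]))]
side red2 []
side yel [(10, array([298.8, 218.3]), array([296, 217,   7,   4]))]
side blue [(367, array([271.5, 208.8]), array([257, 197,  33,  23]))]
side brass [(39, array([304.4, 234.4]), array([301, 231,  10,  11])), (9, array([267., 185.]), array([263, 185,   9,   1]))]
side green [(139, array([408., 320.]), array([401, 314,  15,  13])), (38, array([419.5, 305.8]), array([417, 302,   6,   9])), (38, array([427.9, 310.5]), array([425, 307,   7,   8])), (36, array([411.5, 301.2]), array([409, 298,   6,   8]))]
side bed [350 242] [ 0.6313 -0.0252  0.02  ] [ 0.6515 -0.0006  0.    ]
side bed [317 259] [ 0.519  -0.0417  0.02  ] [ 0.5358 -0.0176  0.    ]
side bed [248 217] [0.4775 0.2313 0.02  ] [0.493  0.2637 0.    ]
side bed [293 210] [0.6014 0.1973 0.02  ] [0.6207 0.2287 0.    ]
```

View pics/crop1.png

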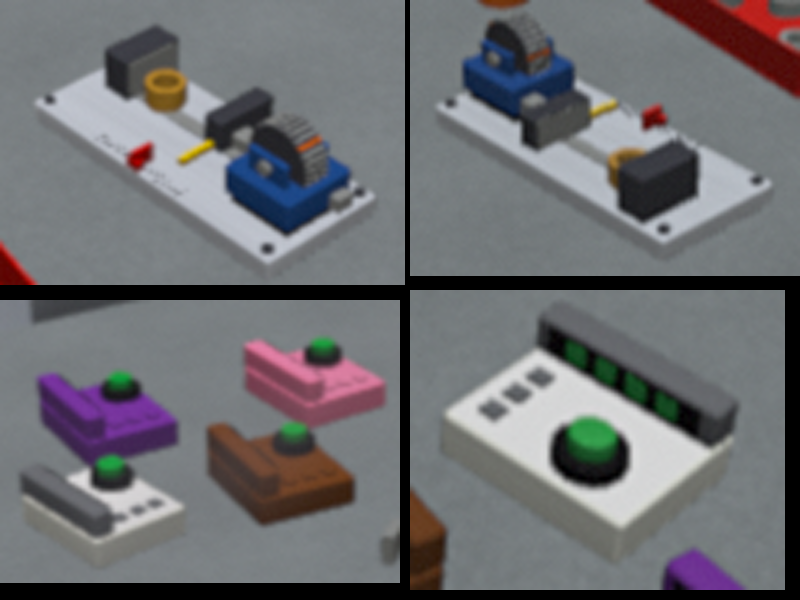

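The crops confirm the target: the white console with green button at scene (262,200) / side (408,320). The gauge's wheel end faces world +y, with the red mark on its +x rail. Next I move over the wheel with the fingers shut.

Call:
arm_command(
  deltas=[
    {"offset":[-24,-11,0],"delta_rot":[0,0,0]},
    {"offset":[-24,-11,0],"delta_rot":[0,0,0]},
    {"offset":[-24,-11,0],"delta_rot":[0,0,0]},
    {"offset":[-24,-11,0],"delta_rot":[0,0,0]},
    {"offset":[-24,-11,0],"delta_rot":[0,0,0]},
    {"offset":[-24,-11,0],"delta_rot":[0,0,0]},
    {"offset":[-24,-11,0],"delta_rot":[0,0,0]},
    {"offset":[-24,-11,0],"delta_rot":[0,0,0]},
    {"offset":[-24,-11,0],"delta_rot":[0,0,0]},
    {"offset":[-24,-11,0],"delta_rot":[0,0,0]},
  ],
  fingers=-1,
  force=40,
)

```text
time_s: 0.98
eef_pos: [0.3336, 0.3738, 0.2311]
eef_rot: [-3.141, -0.0, 2.915]
ft_force: [-0.5, -0.0, -0.7]
gripper_width: -0.0001
```

Call:
arm_command(
  deltas=[
    {"offset":[-24,-12,0],"delta_rot":[0,0,0]},
    {"offset":[-24,-12,0],"delta_rot":[0,0,0]},
    {"offset":[-24,-12,0],"delta_rot":[0,0,0]},
    {"offset":[-24,-12,0],"delta_rot":[0,0,0]},
    {"offset":[-24,-12,0],"delta_rot":[0,0,0]},
    {"offset":[-24,-12,0],"delta_rot":[0,0,0]},
    {"offset":[-24,-12,0],"delta_rot":[0,0,0]},
    {"offset":[-24,-12,0],"delta_rot":[0,0,0]},
    {"offset":[-24,-12,0],"delta_rot":[0,0,0]},
    {"offset":[-24,-12,0],"delta_rot":[0,0,0]},
  ],
)

```text
time_s: 1.82
eef_pos: [0.5405, 0.2028, 0.231]
eef_rot: [-3.141, -0.0, 2.915]
ft_force: [0.3, 0.3, 0.2]
gripper_width: 0.0001
```

Call:
arm_command(
  deltas=[
    {"offset":[0,0,0],"delta_rot":[0,0,-7]},
    {"offset":[0,0,0],"delta_rot":[0,0,-7]},
    {"offset":[0,0,0],"delta_rot":[0,0,-7]},
    {"offset":[0,0,0],"delta_rot":[0,0,-7]},
    {"offset":[0,0,0],"delta_rot":[0,0,-7]},
    {"offset":[0,0,0],"delta_rot":[0,0,-7]},
    {"offset":[0,0,0],"delta_rot":[0,0,-7]},
    {"offset":[0,0,0],"delta_rot":[0,0,-7]},
  ],
)

```text
time_s: 2.48
eef_pos: [0.5396, 0.2038, 0.2309]
eef_rot: [3.141, -0.001, -2.385]
ft_force: [0.3, -0.8, 0.7]
gripper_width: 0.0002
```

Run:
```python
from h import *
o=r.observe();print(o["joint_pos"],np.degrees(o["eef_rot"]),o["eef_pos"])
c,s=cam("scene"),cam("side")
for n,a,b in(("green",(262.5,199.7),(408,320)),("red",(316.2,286.9),(314.5,220.5)),("yel",(335.4,284.8),(298.8,218.3))): print(n,tri(c,a,s,b),plane(c,a,.03 if n!="green" else .046),plane(s,b,.03 if n!="green" else .046))
```

```text
[ 0.3612  0.153   0.2478  1.6662  0.     -0.3954] [ 179.9856   -0.0334 -136.6495] [0.5396 0.2038 0.2309]
green (array([ 0.5273, -0.3407,  0.0437]), np.float64(0.0008040763761106742)) [ 0.5294 -0.3371  0.046 ] [ 0.5249 -0.3423  0.046 ]
red (array([0.6114, 0.105 , 0.0267]), np.float64(0.00045734898415764546)) [0.6135 0.1088 0.03  ] [0.6083 0.1001 0.03  ]
yel (array([0.5749, 0.1293, 0.0335]), np.float64(0.004089579997781917)) [0.5705 0.1264 0.03  ] [0.5799 0.1333 0.03  ]
```

Call:
arm_command(
  deltas=[
    {"offset":[0,0,0],"delta_rot":[0,0,-7]},
    {"offset":[0,0,0],"delta_rot":[0,0,-7]},
    {"offset":[0,0,0],"delta_rot":[0,0,-7]},
    {"offset":[0,0,0],"delta_rot":[0,0,-7]},
    {"offset":[0,0,0],"delta_rot":[0,0,-7]},
    {"offset":[0,0,0],"delta_rot":[0,0,-7]},
    {"offset":[0,0,0],"delta_rot":[0,0,-7]},
    {"offset":[0,0,0],"delta_rot":[0,0,-6]},
    {"offset":[0,0,0],"delta_rot":[0,0,0]},
  ],
)

```text
time_s: 3.23
eef_pos: [0.5396, 0.2039, 0.231]
eef_rot: [3.141, -0.0, -1.426]
ft_force: [-1.2, -0.9, -0.1]
gripper_width: 0.0003
```

Run:
```python
from h import *
o=r.observe();f=r.grab_frame("wrist");cv2.imwrite("pics/w1.png",f[:,:,::-1]);np.save("w1.npy",np.r_[o["eef_pos"],o["eef_rot"]]);print(o["joint_pos"],o["eef_pos"],o["eef_rot"])
```

```text
[ 0.3612  0.1529  0.2478  1.6662 -0.     -1.354 ] [0.5396 0.2039 0.231 ] [ 3.141  -0.0001 -1.4264]
```

View pics/w1.png

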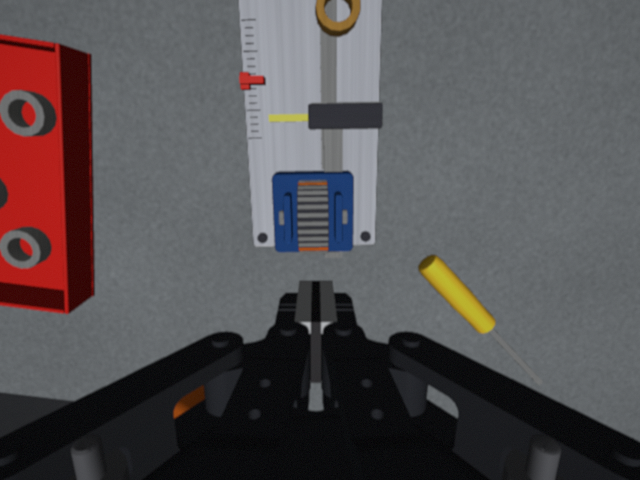

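Wrist view: the red blade is at (252,80), the yellow pointer at (288,118), the wheel at (313,215) and the bed's +y corners at about (254,246) and (376,243).

```bash
cat > m.py <<'E'
from h import *
def measure(f,o,yaw=None,w=(200,0,420,300),rz=.036):
    c=cam("wrist",o)
    yb=blobs(f,(24,120,100),(34,255,255),w)[0][0]; rb=blobs(f,(0,150,80),(8,255,255),w)[0]
    rb=[b for b in rb if b[0]<600][0]
    return c,yb,rb
E
python3 - <<'E'
from m import *
f=cv2.imread("pics/w1.png")[:,:,::-1].copy();v=np.load("w1.npy");o=dict(eef_pos=v[:3],eef_rot=v[3:])
c,yb,rb=measure(f,o);print(yb,rb)
# bed edges
m=cv2.inRange(cv2.cvtColor(f,cv2.COLOR_RGB2HSV),(0,0,125),(180,60,255))
L=[];R=[]
for y in list(range(20,60,4))+list(range(150,235,4)):
    x=np.flatnonzero(m[y,225:400])+225; L.append(plane(c,(x[0],y),.02));R.append(plane(c,(x[-1]+1,y),.02))
for n,E in(("L",L),("R",R)):
    vx=cv2.fitLine(np.float32(E)[:,:2],cv2.DIST_HUBER,0,.001,.001).ravel(); print(n,vx,np.degrees(np.arctan2(-vx[0]*np.sign(vx[1]),abs(vx[1]))))
M=(np.array(L)+R)/2;vx=cv2.fitLine(np.float32(M)[:,:2],cv2.DIST_HUBER,0,.001,.001).ravel();print("mid",vx,"width",np.linalg.norm(np.mean(L,0)-np.mean(R,0)))
for x in(265,270,365):print("end",plane(c,(x,[y for y in range(180,280) if m[y,x]][-1]+1),.02))
bl=blobs(f,(100,130,50),(125,255,255),(200,150,420,280))[0][0];print("blue",bl,plane(c,bl[1],.07))
print("ptr",plane(c,yb[1],.036),"red",plane(c,rb[1],.036))
E
```

```text
(216, array([287.9, 117.4]), array([270, 115,  38,   6])) (255, array([249.2,  80.2]), array([240,  72,  24,  17]))
L [ 0.1582 -0.9874  0.6076  0.1609] 9.101949
R [ 0.1578 -0.9875  0.4945  0.1178] 9.081772
mid [ 0.1585 -0.9874  0.5489  0.1524] width 0.11856983017155949
end [0.5816 0.2529 0.02  ]
end [0.5767 0.2522 0.02  ]
end [0.4851 0.2368 0.02  ]
blue (3680, array([313.1, 208.5]), array([273, 172,  80,  80])) [0.5416 0.198  0.07  ]
ptr [0.5733 0.1298 0.036 ] red [0.6087 0.1051 0.036 ]
```

Call:
arm_command(
  deltas=[
    {"offset":[0,-1,0],"delta_rot":[0,0,-0.8]},
    {"offset":[-10,0,23],"delta_rot":[0,0,0]},
    {"offset":[-10,0,23],"delta_rot":[0,0,0]},
    {"offset":[0,0,23],"delta_rot":[0,0,0]},
    {"offset":[0,0,23],"delta_rot":[0,0,0]},
    {"offset":[0,0,23],"delta_rot":[0,0,0]},
    {"offset":[0,0,8],"delta_rot":[0,0,0]},
    {"offset":[0,0,6],"delta_rot":[0,0,0]},
    {"offset":[0,0,3],"delta_rot":[0,0,0]},
    {"offset":[0,0,0],"delta_rot":[0,0,0]},
  ],
)

```text
time_s: 4.12
eef_pos: [0.5379, 0.2238, 0.0998]
eef_rot: [-3.141, 0.0, -1.418]
ft_force: [-0.5, 0.8, 0.0]
gripper_width: -0.0
```

Call:
arm_command(
  deltas=[
    {"offset":[0,0,2],"delta_rot":[0,0,0]},
    {"offset":[0,0,2],"delta_rot":[0,0,0]},
    {"offset":[0,0,1],"delta_rot":[0,0,0]},
    {"offset":[0,0,0],"delta_rot":[0,0,0]},
  ],
)

```text
time_s: 4.45
eef_pos: [0.5377, 0.2238, 0.0945]
eef_rot: [-3.141, 0.0, -1.417]
ft_force: [-0.6, -0.9, -1.1]
gripper_width: 0.0
```

Call:
arm_command(
  deltas=[
    {"offset":[0,0,1],"delta_rot":[0,0,0]},
    {"offset":[0,0,1],"delta_rot":[0,0,0]},
    {"offset":[0,0,0],"delta_rot":[0,0,0]},
  ],
)

```text
time_s: 4.7
eef_pos: [0.5377, 0.2239, 0.0927]
eef_rot: [-3.141, 0.0, -1.417]
ft_force: [-0.5, -0.6, 5.1]
gripper_width: -0.0001
```

Call:
arm_command(
  deltas=[
    {"offset":[3.8,0,0],"delta_rot":[0,0,0]},
    {"offset":[3.8,0,0],"delta_rot":[0,0,0]},
    {"offset":[3.8,0,0],"delta_rot":[0,0,0]},
    {"offset":[3.8,0,0],"delta_rot":[0,0,0]},
    {"offset":[3.8,0,0],"delta_rot":[0,0,0]},
    {"offset":[3.8,0,0],"delta_rot":[0,0,0]},
    {"offset":[3.8,0,0],"delta_rot":[0,0,0]},
    {"offset":[3.8,0,0],"delta_rot":[0,0,0]},
    {"offset":[3.8,0,0],"delta_rot":[0,0,0]},
    {"offset":[3.8,0,0],"delta_rot":[0,0,0]},
  ],
)

```text
time_s: 5.53
eef_pos: [0.5437, 0.1858, 0.0927]
eef_rot: [-3.141, -0.0, -1.417]
ft_force: [1.2, -0.2, 3.9]
gripper_width: -0.0001
```

Call:
arm_command(
  deltas=[
    {"offset":[0,0,-10],"delta_rot":[0,0,0]},
    {"offset":[0,0,-20],"delta_rot":[0,0,0]},
    {"offset":[-19,0,-20],"delta_rot":[0,0,0]},
    {"offset":[-19,0,0],"delta_rot":[0,0,0]},
    {"offset":[0,0,0],"delta_rot":[0,0,0]},
  ],
)

```text
time_s: 5.95
eef_pos: [0.5377, 0.2261, 0.1439]
eef_rot: [-3.14, 0.001, -1.416]
ft_force: [1.3, 0.8, -0.6]
gripper_width: -0.0002
```

```bash
cat > look.py <<'E'
import sys
from m import *
o=r.observe();f=r.grab_frame("wrist");cv2.imwrite(f"pics/{sys.argv[1]}.png",f[:,:,::-1])
c,yb,rb=measure(f,o);print(o["eef_pos"],yb,rb)
g=np.array([-.1585,.9874,0]);gx=np.array([.9874,.1585,0]);C=np.array([.5563,.1066,0])
x,y,w,h=rb[2]; m=cv2.inRange(cv2.cvtColor(f,cv2.COLOR_RGB2HSV),(0,150,80),(8,255,255))
# blade: columns where the red is thin (right-hand end)
for q in range(x+w//2,x+w):
    rr=np.flatnonzero(m[y:y+h,q])+y
    if len(rr): P=plane(c,(q,rr.mean()),.036)-C; print("red col",q,rr[0],rr[-1],"gx %.1f gy %.1f"%(P@gx*1e3,P@g*1e3))
P=plane(c,yb[1],.036)-C;print("ptr gx %.1f gy %.1f"%(P@gx*1e3,P@g*1e3))
E
python3 look.py w2
```

```text
[0.5377 0.2261 0.1439] (567, array([281.5,  55.7]), array([255,  51,  55,  11])) (545, array([228. ,  21.1]), array([214,  10,  34,  26]))
red col 231 14 25 gx 49.5 gy -10.0
red col 232 14 25 gx 48.9 gy -10.0
red col 233 14 25 gx 48.3 gy -10.0
red col 234 14 25 gx 47.7 gy -10.0
red col 235 14 25 gx 47.1 gy -10.0
red col 236 14 25 gx 46.5 gy -10.0
red col 237 14 25 gx 45.9 gy -10.0
red col 238 14 25 gx 45.4 gy -10.0
red col 239 14 25 gx 44.8 gy -10.0
red col 240 14 25 gx 44.2 gy -9.9
red col 241 14 25 gx 43.6 gy -9.9
red col 242 14 25 gx 43.0 gy -9.9
red col 243 14 25 gx 42.4 gy -9.9
red col 244 14 25 gx 41.8 gy -9.9
red col 245 14 25 gx 41.2 gy -9.9
red col 246 15 24 gx 40.6 gy -9.9
red col 247 17 24 gx 40.1 gy -9.4
ptr gx 20.2 gy 9.8
```

Call:
arm_command(
  deltas=[
    {"offset":[0,0,20],"delta_rot":[0,0,0]},
    {"offset":[0,0,18],"delta_rot":[0,0,0]},
    {"offset":[0,0,6],"delta_rot":[0,0,0]},
    {"offset":[0,0,3],"delta_rot":[0,0,0]},
    {"offset":[0,0,2],"delta_rot":[0,0,0]},
    {"offset":[0,0,1],"delta_rot":[0,0,0]},
    {"offset":[0,0,0],"delta_rot":[0,0,0]},
  ],
)

```text
time_s: 6.58
eef_pos: [0.5378, 0.2238, 0.0932]
eef_rot: [-3.141, 0.0, -1.417]
ft_force: [-2.2, 0.3, 3.6]
gripper_width: 0.0002
```

Call:
arm_command(
  deltas=[
    {"offset":[3.8,0,0],"delta_rot":[0,0,0]},
    {"offset":[3.8,0,0],"delta_rot":[0,0,0]},
    {"offset":[3.8,0,0],"delta_rot":[0,0,0]},
    {"offset":[3.8,0,0],"delta_rot":[0,0,0]},
    {"offset":[3.8,0,0],"delta_rot":[0,0,0]},
    {"offset":[3.8,0,0],"delta_rot":[0,0,0]},
    {"offset":[3.8,0,0],"delta_rot":[0,0,0]},
    {"offset":[3.8,0,0],"delta_rot":[0,0,0]},
    {"offset":[3.8,0,0],"delta_rot":[0,0,0]},
    {"offset":[3.8,0,0],"delta_rot":[0,0,0]},
  ],
)

```text
time_s: 7.42
eef_pos: [0.5439, 0.1857, 0.0929]
eef_rot: [-3.14, -0.0, -1.417]
ft_force: [-1.2, 0.2, 2.0]
gripper_width: 0.0004
```

Call:
arm_command(
  deltas=[
    {"offset":[0,0,-10],"delta_rot":[0,0,0]},
    {"offset":[0,0,-20],"delta_rot":[0,0,0]},
    {"offset":[0,0,-20],"delta_rot":[0,0,0]},
    {"offset":[20,0,-10],"delta_rot":[0,0,0]},
    {"offset":[10,0,0],"delta_rot":[0,0,0]},
    {"offset":[0,0,0],"delta_rot":[0,0,0]},
    {"offset":[0,0,0],"delta_rot":[0,0,0]},
  ],
)

```text
time_s: 8.0
eef_pos: [0.5479, 0.1561, 0.1515]
eef_rot: [3.141, -0.0, -1.419]
ft_force: [0.3, -0.5, 0.1]
gripper_width: -0.0001
```

```bash
python3 look.py w3 | grep -v "col 2[0-9][1-9]"
python3 - <<'E'
import cv2
f=cv2.imread("pics/w3.png");cv2.imwrite("pics/w3c.png",cv2.resize(f[0:300,140:460],None,fx=2,fy=2,interpolation=cv2.INTER_CUBIC))
E
```

```text
[0.5479 0.1561 0.1515] (396, array([283.3, 154.5]), array([259, 151,  50,   8])) (364, array([234.5, 140.8]), array([223, 131,  31,  20]))
red col 240 138 144 gx 48.2 gy -11.0
red col 250 138 144 gx 41.6 gy -10.9
ptr gx 19.9 gy -2.0
```

View pics/w3c.png

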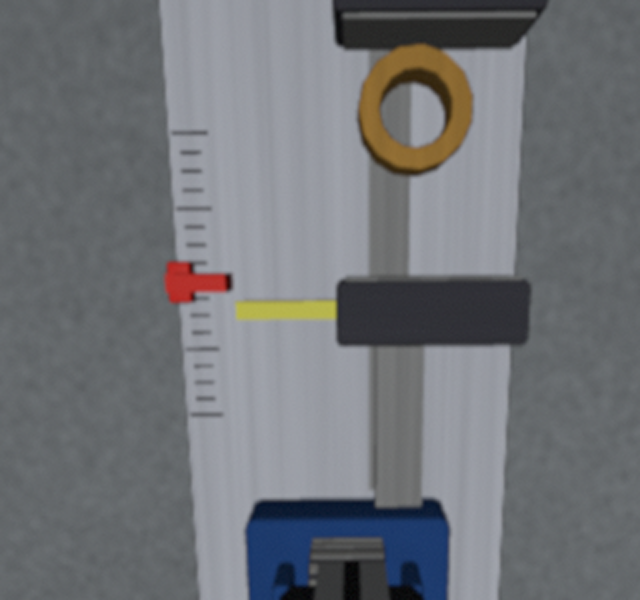

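The crop shows the pointer tip at (236,310) still below the blade at (232,282), about 8.9 mm short. That takes a last stroke of about 33 mm.

Call:
arm_command(
  deltas=[
    {"offset":[-33,0,0],"delta_rot":[0,0,0]},
    {"offset":[-33,0,8],"delta_rot":[0,0,0]},
    {"offset":[0,0,20],"delta_rot":[0,0,0]},
    {"offset":[0,0,20],"delta_rot":[0,0,0]},
    {"offset":[0,0,6],"delta_rot":[0,0,0]},
    {"offset":[0,0,3],"delta_rot":[0,0,0]},
    {"offset":[0,0,2],"delta_rot":[0,0,0]},
    {"offset":[0,0,1],"delta_rot":[0,0,0]},
    {"offset":[0,0,0],"delta_rot":[0,0,0]},
  ],
)

```text
time_s: 8.8
eef_pos: [0.5381, 0.222, 0.0933]
eef_rot: [-3.141, 0.001, -1.417]
ft_force: [-3.8, 2.4, 5.0]
gripper_width: -0.0002
```

Call:
arm_command(
  deltas=[
    {"offset":[3.3,0,0],"delta_rot":[0,0,0]},
    {"offset":[3.3,0,0],"delta_rot":[0,0,0]},
    {"offset":[3.3,0,0],"delta_rot":[0,0,0]},
    {"offset":[3.3,0,0],"delta_rot":[0,0,0]},
    {"offset":[3.3,0,0],"delta_rot":[0,0,0]},
    {"offset":[3.3,0,0],"delta_rot":[0,0,0]},
    {"offset":[3.3,0,0],"delta_rot":[0,0,0]},
    {"offset":[3.3,0,0],"delta_rot":[0,0,0]},
    {"offset":[3.3,0,0],"delta_rot":[0,0,0]},
    {"offset":[3.3,0,0],"delta_rot":[0,0,0]},
  ],
)

```text
time_s: 9.63
eef_pos: [0.5435, 0.1885, 0.0931]
eef_rot: [-3.14, -0.0, -1.418]
ft_force: [-1.0, 0.2, 4.4]
gripper_width: -0.0002
```

Call:
arm_command(
  deltas=[
    {"offset":[0,0,-10],"delta_rot":[0,0,0]},
    {"offset":[0,0,-20],"delta_rot":[0,0,0]},
    {"offset":[0,0,-20],"delta_rot":[0,0,0]},
    {"offset":[20,0,-10],"delta_rot":[0,0,0]},
    {"offset":[13,0,0],"delta_rot":[0,0,0]},
    {"offset":[0,0,0],"delta_rot":[0,0,0]},
    {"offset":[0,0,0],"delta_rot":[0,0,0]},
  ],
)

```text
time_s: 10.22
eef_pos: [0.548, 0.1558, 0.1517]
eef_rot: [3.141, -0.0, -1.419]
ft_force: [0.3, -0.7, -0.3]
gripper_width: 0.0001
```

```bash
python3 look.py w4 | grep -v "col 2[0-9][1-9]"
python3 - <<'E'
import cv2
f=cv2.imread("pics/w4.png");cv2.imwrite("pics/w4c.png",cv2.resize(f[60:260,180:360],None,fx=3,fy=3,interpolation=cv2.INTER_CUBIC))
E
```

```text
[0.548  0.1558 0.1517] (391, array([283.4, 140.6]), array([258, 137,  51,   8])) (383, array([235. , 141.3]), array([223, 132,  31,  20]))
red col 240 138 145 gx 48.4 gy -11.0
red col 250 138 145 gx 41.8 gy -11.0
ptr gx 19.7 gy -11.4
```

View pics/w4c.png

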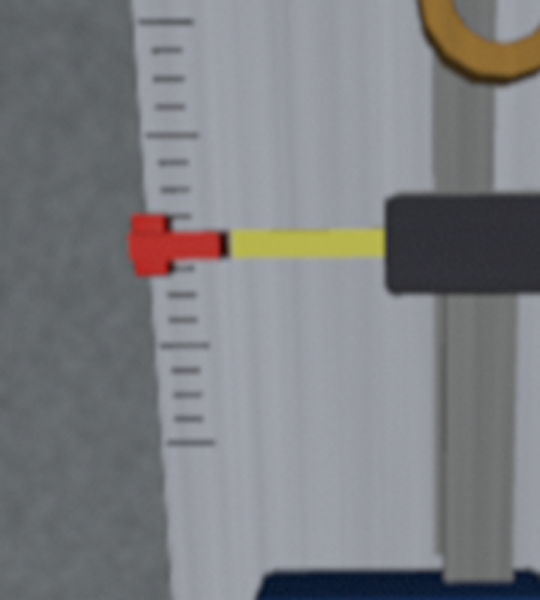

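The tip and the blade line up, with centres about 0.4 mm apart. Next I go to the white readout's button.

Call:
arm_command(
  deltas=[
    {"offset":[35,8,-3],"delta_rot":[0,0,0]},
    {"offset":[35,8,-3],"delta_rot":[0,0,0]},
    {"offset":[35,8,-3],"delta_rot":[0,0,0]},
    {"offset":[35,8,0],"delta_rot":[0,0,0]},
    {"offset":[35,8,0],"delta_rot":[0,0,0]},
    {"offset":[35,8,0],"delta_rot":[0,0,0]},
    {"offset":[35,8,0],"delta_rot":[0,0,0]},
    {"offset":[35,8,0],"delta_rot":[0,0,0]},
    {"offset":[35,8,0],"delta_rot":[0,0,0]},
    {"offset":[35,8,0],"delta_rot":[0,0,0]},
  ],
)

```text
time_s: 11.1
eef_pos: [0.522, -0.2027, 0.1604]
eef_rot: [3.141, 0.001, -1.417]
ft_force: [1.2, 0.2, 0.7]
gripper_width: -0.0
```

Call:
arm_command(
  deltas=[
    {"offset":[30,8,0],"delta_rot":[0,0,0]},
    {"offset":[30,8,0],"delta_rot":[0,0,0]},
    {"offset":[20,0,0],"delta_rot":[0,0,0]},
    {"offset":[0,0,0],"delta_rot":[0,0,0]},
    {"offset":[0,0,0],"delta_rot":[0,0,0]},
  ],
)

```text
time_s: 11.52
eef_pos: [0.5187, -0.2832, 0.16]
eef_rot: [3.14, 0.001, -1.419]
ft_force: [-0.1, 0.7, -0.6]
gripper_width: 0.0
```

Run:
```python
from h import *
o=r.observe();f=r.grab_frame("wrist");cv2.imwrite("pics/w5.png",f[:,:,::-1])
c=cam("wrist",o);print(o["joint_pos"],o["eef_pos"],o["eef_rot"])
T=Rot.from_euler("xyz",o["eef_rot"]).as_matrix()
for b in blobs(f,(45,120,60),(80,255,255),(0,0,640,480),200)[0][:4]:
    P=plane(c,b[1],.048);print(b,P,"tool mm",T.T@(P-o["eef_pos"])*1e3)
```

```text
[-0.4999  0.1723  0.1325  1.533   0.0002 -2.223 ] [ 0.5187 -0.2832  0.16  ] [ 3.1401  0.0014 -1.4186]
(1235, array([317.4, 146.7]), array([298, 127,  39,  40])) [ 0.5253 -0.3401  0.048 ] tool mm [ 57.3163   1.9203 111.9456]
(1079, array([565.3, 230.8]), array([547, 213,  38,  37])) [ 0.3461 -0.3097  0.048 ] tool mm [  0.1782 174.4367 112.276 ]
```

View pics/w5.png

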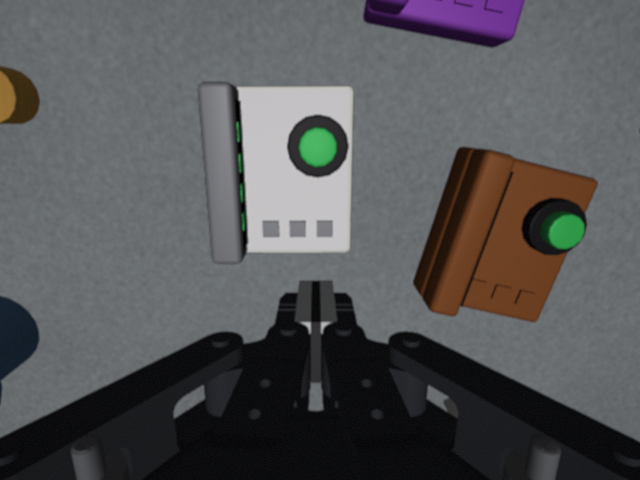

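The white console is in view with its button at (317,147). The brown look-alike's button is at (565,231). I go over the white one and press.

Call:
arm_command(
  deltas=[
    {"offset":[29,2,0],"delta_rot":[0,0,0]},
    {"offset":[28,0,0],"delta_rot":[0,0,0]},
    {"offset":[0,0,30],"delta_rot":[0,0,0]},
    {"offset":[0,0,30],"delta_rot":[0,0,0]},
    {"offset":[0,0,25],"delta_rot":[0,0,0]},
    {"offset":[0,0,12],"delta_rot":[0,0,0]},
    {"offset":[0,0,8],"delta_rot":[0,0,0]},
    {"offset":[0,0,0],"delta_rot":[0,0,0]},
  ],
)

```text
time_s: 12.23
eef_pos: [0.5255, -0.3384, 0.0552]
eef_rot: [3.14, 0.001, -1.416]
ft_force: [-1.0, -0.2, 0.1]
gripper_width: -0.0003
```

Call:
arm_command(
  deltas=[
    {"offset":[0,0,2],"delta_rot":[0,0,0]},
    {"offset":[0,0,2],"delta_rot":[0,0,0]},
    {"offset":[0,0,2],"delta_rot":[0,0,0]},
    {"offset":[0,0,2],"delta_rot":[0,0,0]},
    {"offset":[0,0,2],"delta_rot":[0,0,0]},
    {"offset":[0,0,0],"delta_rot":[0,0,0]},
    {"offset":[0,0,0],"delta_rot":[0,0,0]},
  ],
)

```text
time_s: 12.82
eef_pos: [0.5264, -0.34, 0.047]
eef_rot: [-3.14, -0.001, -1.417]
ft_force: [4.0, 0.2, 4.1]
gripper_width: -0.0003
```

Call:
arm_command(
  deltas=[
    {"offset":[0,0,2],"delta_rot":[0,0,0]},
    {"offset":[0,0,0],"delta_rot":[0,0,0]},
    {"offset":[0,0,0],"delta_rot":[0,0,0]},
  ],
)

```text
time_s: 13.07
eef_pos: [0.5264, -0.34, 0.046]
eef_rot: [-3.14, -0.001, -1.417]
ft_force: [1.2, 0.8, 10.1]
gripper_width: 0.0002
```

Call:
arm_command(
  deltas=[
    {"offset":[0,0,2],"delta_rot":[0,0,0]},
    {"offset":[0,0,0],"delta_rot":[0,0,0]},
    {"offset":[0,0,0],"delta_rot":[0,0,0]},
  ],
)

```text
time_s: 13.32
eef_pos: [0.5265, -0.3401, 0.0458]
eef_rot: [-3.139, -0.002, -1.417]
ft_force: [-3.1, 3.3, 22.4]
gripper_width: -0.0004
```

Run:
```python
from h import *
f=r.grab_frame("side");cv2.imwrite("pics/s_press.png",f[:,:,::-1]);o=r.observe();print(o["eef_pos"],o["ft_force"],o["time_s"])
```

```text
[ 0.5265 -0.3401  0.0458] [-3.4979  4.3095 22.864 ] 13.3667
```

Call:
arm_command(
  deltas=[
    {"offset":[0,0,-4],"delta_rot":[0,0,0]},
    {"offset":[0,0,0],"delta_rot":[0,0,0]},
    {"offset":[0,0,0],"delta_rot":[0,0,0]},
  ],
)

```text
time_s: 13.62
eef_pos: [0.5262, -0.34, 0.047]
eef_rot: [-3.14, -0.001, -1.417]
ft_force: [2.8, -1.1, 5.2]
gripper_width: -0.0002
```

Call:
arm_command(
  deltas=[
    {"offset":[0,0,-1.5],"delta_rot":[0,0,0]},
    {"offset":[0,0,0],"delta_rot":[0,0,0]},
    {"offset":[0,0,0],"delta_rot":[0,0,0]},
  ],
)

```text
time_s: 13.87
eef_pos: [0.5257, -0.3398, 0.0477]
eef_rot: [3.142, -0.0, -1.417]
ft_force: [2.2, -1.2, 3.7]
gripper_width: 0.0002
```

Run:
```python
from h import *
for i in range(6):
    r.grab_frame("side");o=r.observe();print(o["eef_pos"],o["ft_force"],o["time_s"])
```

```text
[ 0.5257 -0.3398  0.0477] [ 2.4912 -0.4728  4.2015] 13.9167
[ 0.5257 -0.3398  0.0477] [ 3.3849 -1.9028  4.0319] 13.9667
[ 0.5257 -0.3398  0.0477] [ 3.5318 -0.2065  4.4928] 14.0167
[ 0.5257 -0.3398  0.0477] [ 2.6578 -1.1132  3.9476] 14.0667
[ 0.5257 -0.3398  0.0477] [ 2.25   -1.2602  4.6886] 14.1167
[ 0.5257 -0.3398  0.0477] [ 2.6319 -1.3436  3.7269] 14.1667
```

Call:
arm_command(
  deltas=[
    {"offset":[0,0,-2],"delta_rot":[0,0,0]},
    {"offset":[0,0,0],"delta_rot":[0,0,0]},
    {"offset":[0,0,0],"delta_rot":[0,0,0]},
  ],
)

```text
time_s: 14.42
eef_pos: [0.5254, -0.3396, 0.0497]
eef_rot: [3.141, 0.0, -1.417]
ft_force: [1.4, -1.7, 1.5]
gripper_width: -0.0002
```

Run:
```python
from h import *
for i in range(3):
    f=r.grab_frame("side");o=r.observe();print(o["eef_pos"],o["ft_force"],o["time_s"])
a=cv2.imread("pics/s_press.png")[270:360,360:460];b=f[270:360,360:460,::-1]
cv2.imwrite("pics/s_cmp.png",np.hstack([cv2.resize(q,(400,360),interpolation=cv2.INTER_CUBIC) for q in(a,b)]))
```

```text
[ 0.5254 -0.3396  0.0496] [ 0.6435 -0.1579  2.3952] 14.4667
[ 0.5254 -0.3396  0.0496] [1.2313 0.0734 2.3735] 14.5167
[ 0.5254 -0.3396  0.0496] [ 0.02   -0.6565  3.0248] 14.5667
```

View pics/s_cmp.png

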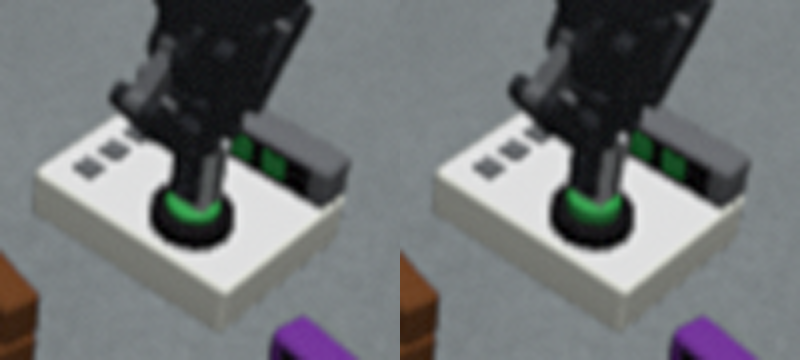

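Left, pressed: the green cap is sunk in its collar at z 45.8 mm with force rising to 22 N against the stop. Right, nearly released at 2.5 N: the cap stands clearly higher. I release it and retract.

Call:
arm_command(
  deltas=[
    {"offset":[0,0,-5],"delta_rot":[0,0,0]},
    {"offset":[0,0,-15],"delta_rot":[0,0,0]},
    {"offset":[0,0,-30],"delta_rot":[0,0,0]},
    {"offset":[0,0,-30],"delta_rot":[0,0,0]},
    {"offset":[-29,0,-20],"delta_rot":[0,0,0]},
    {"offset":[-28,0,-10],"delta_rot":[0,0,0]},
    {"offset":[0,0,0],"delta_rot":[0,0,0]},
    {"offset":[0,0,0],"delta_rot":[0,0,0]},
    {"offset":[0,0,0],"delta_rot":[0,0,0]},
  ],
)

```text
time_s: 15.32
eef_pos: [0.5168, -0.2833, 0.1593]
eef_rot: [3.141, 0.0, -1.417]
ft_force: [1.2, -0.2, -0.1]
gripper_width: -0.0
```

Run:
```python
from h import *
f=r.grab_frame("scene");s=r.grab_frame("side");o=r.observe();print(o["eef_pos"],o["ft_force"],o["time_s"])
c=cam("scene");W=(270,235,405,310);g=np.array([-.1585,.9874,0])
C=np.array([.5563,.1066,0])
for n,lo,hi in(("yel",(22,150,100),(32,255,255)),("red",(0,150,80),(8,255,255)),("brass",(12,120,60),(21,255,255))):
    b=[q for q in blobs(f,lo,hi,W)[0]][:2]
    print(n,[(q[0],q[1],(plane(c,q[1],.034)-C)@g*1e3) for q in b])
print("button side",blobs(s,(45,100,30),(80,255,255),(365,280,450,355))[0][0])
a=f[235:330,270:405];cv2.imwrite("pics/fin.png",np.hstack([cv2.resize(a,(400,282),interpolation=cv2.INTER_CUBIC),cv2.resize(s[280:350,360:460],(400,282),interpolation=cv2.INTER_CUBIC)])[:,:,::-1])
```

```text
[ 0.5166 -0.2838  0.1587] [ 0.1184 -0.1656  0.3218] 15.4167
yel [(30, array([326.7, 279.1]), np.float64(-9.564285226271009))]
red [(37, array([316.4, 286.7]), np.float64(-3.0771559155320136))]
brass [(155, array([324.5, 264.3]), np.float64(-60.280080795803606))]
button side (142, array([407.9, 320. ]), array([401, 314,  15,  13]))
```

View pics/fin.png

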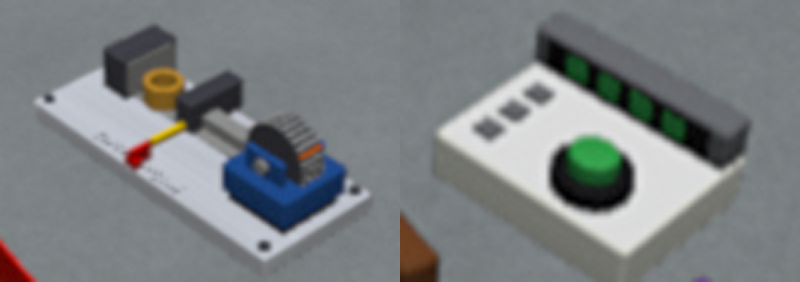

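The scene crop shows the pointer meeting the red blade. The button is back at its start pixel, (408,320), and the bushing has not moved (324.5,264.3). I hand in.

```bash
python3 -c "
from cell import r
print(r.close_job(), r.observe()['time_s'])"
```

```text
the job is handed in; nothing more can be done
the job is handed in; nothing more can be done
```

I closed the gap with three fingertip strokes on the wheel (38, 38 and 33 mm, about 2–5 N vertical force as read between strokes) and lifted the finger clear. I then pressed the white readout's green button and retracted. The job was handed in at about 15.4 s on the robot's clock.

**Pointer at the mark:** the last wrist view put the pointer at y = −11.4 mm and the blade at −11.0 mm, so about 0.4 mm off against the 2.5 mm allowed. I took this before pressing the button and did not repeat it from close by.

**Button pressed:** it met its stop at z = 45.8 mm, with the force rising to about 22 N. From the spring force on release I put the travel at about 5.2–5.7 mm, past the 4.5 mm needed. The button top came out near 51–52 mm rather than the stated 48 mm or so, so the stop is inferred from force and the side picture.

**After release:** the button is back at its starting pixel, and the bushing has not moved in the scene picture. I did not measure the other loose objects again, but the arm stayed clear of them.

**A check that disagreed:** the coarse scene-camera figures differ by 6.5 mm (pointer −9.6, blade −3.1). That check puts both points at 34 mm height, while the visible red lies lower. Corrected to about 27 mm, the blade comes to about −9.7 mm, which agrees with the wrist view. The scene crop also shows the pointer meeting the blade.

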